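# Count along the spacer rack and push the spacer into the third gap

### The arm

A 7-joint arm with a two-finger parallel gripper is mounted at the origin on the work surface. World frame = base frame: x ahead of the robot, y to its left, z up, the work surface at z = 0. Lengths are in m, angles in rad, forces in N, time in s.
With the tool pointing down it reaches from about 0.425 to 0.875 m from the base axis. Payload 9.9 kg.
Tool frame: the origin (TCP) lies at the very end of the fingers, on their centre line; the grasp point (between the pads) lies 19 mm behind it; z points along the fingers, y is the line along which they close (so a half turn about z gives the same grasp; the last joint's range is limited). The gripper opens to 85 mm and grips with 20 to 120 N. Pads are 22 mm wide; open, the fingers measure 114 mm over their backs; the gripper's body (76 mm by 85 mm) begins 54 mm behind the grasp point. The pads swing forward as they close: fully open they stand 13 mm farther back than shut.
Start: joints at [1.258, 0.576, 0.025, 1.437, -0.015, 1.129, -0.057], TCP at [0.153, -0.657, 0.231] pointing down, gripper open.
Joint ranges: [-2.76, 2.76], [-0.34, 2.15], [-1.52, 1.57], [0.19, 2.46], [-1.09, 4.23], [0.17, 1.99], [-2.82, 2.82]. Speed limits (rad/s): [2.22, 2.22, 3.01, 3.01, 3.14, 3.14, 3.14].

### API

Orientations are given as [roll, pitch, yaw] about the fixed x, y, z axes, in that order (R = Rz(yaw) Ry(pitch) Rx(roll)).
In Python, from plant import r, snapshot, camera_info, workorder gives the robot as it stands. The module is installed in compiled form; this text tells all that it offers.
- The arm moves only by the shell command python3 -m handwheel 'ROWS' [FORCE]. ROWS is JSON, a list of rows, each a list of 3 entries, a list of its own where there are three numbers: the shift along the tool's x, y, z in cm, then the turn about the tool's z in degrees, then the opening, from -1 (shut) to 1 (fully open). A call has 1 to 5 rows; each row shifts and turns the commanded pose from where the row before left it, along the tool's axes as they then stand; what a row does not reach is not made up. A row lasts 1/12 s, in which the tool goes at most 41.7 mm and 7.16 degrees, less where a joint would pass 70% of its speed; a pose out of reach is approached as far as the arm can. A call with a gripper value outside its range is refused whole. The fingers move at their own pace and stop on an object; FORCE is the grip in N (left out, the last holds). Time passes only in rows, so rows that do not move let the fingers close. It gives the time, the measured TCP pose, the force, the opening and the grip force at its end, in the units of the state.
- r.state(): the state, without advancing time (a new reading comes with each control period).
- snapshot(name): name is "side" or "top" or "wrist"; returns (picture, depth): 480x640x3 uint8, red, green, blue; 480x640 float32, m along the optical axis (not along the pixel's ray), 0 where there is no reading.
- camera_info(name): a dict with "fx", "fy", "cx", "cy" (pixels), "eye" and "rotation" of the camera in the world. Camera axes: x right, y down, z forward; pixel columns grow to the right and rows downward; lengths in m; the calibration is good to about 2 mm. A picture is of the moment at which its call begins: read the wrist's pose just before it. camera_info takes no time and is no camera call; for the wrist camera it gives the pose at the moment of the call.
- workorder.job_done(): hands the job in; it is judged then, once.
The state is a dict: "clock": time; "joints": joint angles; "qd": joint speeds; "joint_torque": joint torques, N m; "ee_pos": TCP position; "tool_rot": TCP orientation; "wrist_force": force on the tool from outside, world axes, zero at the start; "moment": the same for the moment, N m; "opening": opening from 0.0 (shut) to 1.0 (fully open); "finger_force": force on a finger pad.
Only numpy, scipy, OpenCV 4.12 (cv2) and the standard library are available. Lean on these libraries where they do the work, as an engineer would, in place of code of your own. Each camera call takes 0.05 s, during which the arm holds its last target. There are 200 camera calls.

### The job

Run a fingertip along the top rail of the spacer rack, starting over the end gap beside the round bench dog and counting every gap whether empty or filled, so that the fingertip touches the rail over the first, then the second, then the third gap. Then push the round-nosed spacer along the bench, gently and rounded end first, into that third gap until its nose is fully home against the rack's back. Do not pick up, lift or tip the spacer, do not push it into any other gap, and leave the stored spacers and everything else on the bench alone.

Things in the scene. Friction and masses are not known exactly. Their poses are not given: they have to be found in the camera images.
- rack: Low grey spacer rack fixed to the bench, 320 mm wide (y), 50 mm high. Origin: centre of its underside, z up. Six gaps in a row, each 44 mm clear, centred at y = -130, -78, -26, 26, 78, 130 mm, between seven dividers 8 mm thick, 40 mm high. All open towards its +x, away from the robot; turned up to 0.2 rad. It has no floor: things slide in on the bench.
- rail_top (a point): Middle of the flat top of the rack's rigid, straight, dark wooden top rail: 23 mm from the rack's origin along its x, 50 mm up; same axes as the rack. The rail runs the rack's whole width along y over all six gaps, 20 mm wide (x), 10 mm thick; below it are 40 mm of free height.
- rack_mouth (a point): Middle of the line joining the dividers' rounded front ends, on the bench, 39 mm from the rack's origin along its x: here the gaps begin. Same axes as the rack.
- rack_back (a point): Middle of the inner face of the rack's back board, on the bench, 25 mm from the rack's origin along its -x: here the gaps end. The board is 12 mm thick, 40 mm high. Same axes as the rack.
- round_dog: Round steel bench dog, an upright cylinder 30 mm in diameter and 65 mm high, fixed to the bench 188 mm to one side of the rack's centre along the rack's y (either +y or -y), next to the rack's end. The gap nearest to it is the first gap. Origin: centre of its underside.
- square_dog: Square steel bench dog, 36 x 36 x 40 mm high, fixed to the bench at the other end of the rack. Origin: centre of its underside.
- spacer: The spacer to push: a loose pale wooden block lying before the rack, 90 mm long (x), 32 wide (y), 30 high, 50 to 100 g. Origin: centre of its underside, at half its length. Its -x end is a half-round nose, its +x end square. At the start the nose points to the rack within 0.3 rad. Centre of mass 4 mm from the origin towards +x. When home its square end stands 26 mm out of the mouth.
- spacer_nose (a point): The tip of the spacer's rounded nose (radius 16 mm), at half its height: 45 mm from its origin along its -x, 15 mm up.
- stored_a: Stored spacer, a square-ended loose pale wooden block 56 x 32 x 30 mm high, in the rack's gap at y = +130 mm, not standing out of the mouth. Origin: centre of its underside. Leave it there.
- stored_b: Another such stored spacer, 56 x 32 x 30 mm, in the rack's gap at y = -78 mm. Leave it there.
- glue: Bystander: glue bottle, 54 mm in diameter, 150 mm high. Origin: centre of its underside.
- screw_jar: Bystander: glass jar, 60 mm in diameter, 75 mm high. Origin: centre of its underside.
- tape: Bystander: tape measure standing on edge, 65 x 34 x 62 mm high. Origin: centre of its underside.
- offcut: Bystander: near-cubic wooden offcut, 50 x 45 x 45 mm high. Origin: centre of its underside.
- hammer: Bystander: hammer lying along its x, about 0.3 m long, under 50 mm high.
- driver: Bystander: screwdriver lying along its x, about 0.2 m long, under 40 mm high.
There are look-alikes about, which are no part of the job. What is shaped like the spacer but orange or pink is not meant.

How it is judged:
By the outcome, as a careful person would: the job done as asked, in the order asked, and still so for the second after the job is handed in, with the robot touching nothing.
It also fails if it takes over 64 s, if anything falls off the work surface, if the arm or the gripper's body presses on something with over 40 N, if the wrist force passes 120 N, or if a joint passes its speed limit or range.

## Working session

There is one attempt and no reset: what is moved stays moved. The work goes in short steps, Python scripts to look and compute and a shell command to move; the robot and the scene stay as the last step left them, time stands still between calls to the robot, and variables do not carry over. Pictures are saved under pics/ and viewed, at most 10 in all, crops included, and the job is handed in when it is done.

```bash
mkdir -p pics; cat > h.py <<'E'
import numpy as np, cv2
from plant import r, snapshot, camera_info, workorder
def snap(name,tag):
    ci=camera_info(name); p,d=snapshot(name)
    cv2.imwrite(f'pics/{tag}.png',p[:,:,::-1]); np.savez(f'{tag}.npz',p=p,d=d,**{k:np.array(v) for k,v in ci.items()})
def P(tag,u,v,z=None):
    "world point of a pixel; from depth, or on the plane of height z"
    f=np.load(f'{tag}.npz'); ray=np.array([(u-f['cx'])/f['fx'],(v-f['cy'])/f['fy'],1.])
    R=f['rotation']; w=R@ray
    s=np.median(f['d'][int(v)-1:int(v)+2,int(u)-1:int(u)+2]) if z is None else (z-f['eye'][2])/w[2]
    return f['eye']+s*w
E
python3 - <<'E'
from h import *
for n in('top','side'): snap(n,n+'0'); print(n,camera_info(n))
print(r.state())
E
```

```text
top {'fx': 521.3319775670687, 'fy': 521.3319775670687, 'cx': 318.3113666239389, 'cy': 229.8761843375362, 'eye': array([0.42925157, 0.04325397, 1.20544355]), 'rotation': array([-3.03224722, -0.00627958, -1.58756297])}
side {'fx': 489.92513848465967, 'fy': 489.92513848465967, 'cx': 318.16041524061063, 'cy': 239.1218564753509, 'eye': array([0.35656361, 1.19368393, 0.81862624]), 'rotation': array([-2.13509394,  0.01019535, -2.99258966])}
{'clock': 0.1, 'joints': array([ 1.25821709,  0.57646658,  0.02484257,  1.43780358, -0.01498521,
        1.12897384, -0.05653343]), 'qd': array([-0.00073988, -0.00211521, -0.00122781, -0.00093105, -0.0008145 ,
       -0.00048353,  0.00014636]), 'joint_torque': array([ 5.53040853e-03, -7.67306113e+01,  2.25838825e+00, -2.86603671e+01,
        1.60663691e-02,  8.69000534e-03,  2.10731400e-06]), 'ee_pos': array([ 0.15300097, -0.65703427,  0.23052351]), 'tool_rot': array([-3.14012838e+00,  8.59733694e-05,  2.28788991e-01]), 'wrist_force': array([ 0.16937403, -0.80432308,  0.66266241]), 'moment': array([-0.02733769,  0.00896121, -0.00841274]), 'finger_force': 0.0, 'opening': 1.0061109774128199}
```

View pics/top0.png

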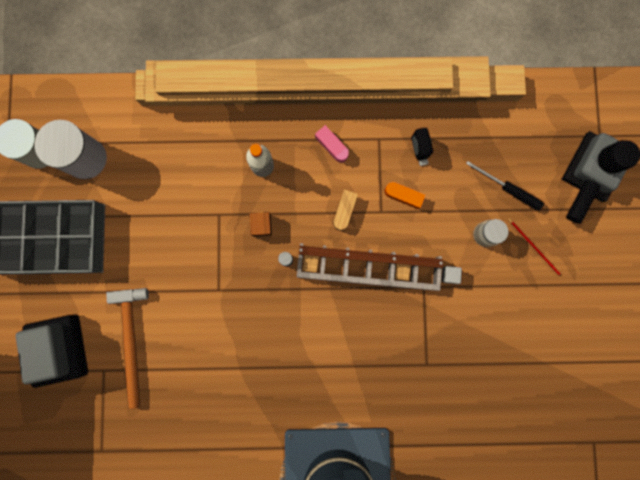

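The top view shows the round dog at (286,259) beside the rack's left (+y) end and the square dog at (453,275). The candidates are pale (346,210), orange (405,195) and pink (332,143). The pale one fits the description, so I'll confirm it in a crop.

```bash
sed -i "s/R=f\['rotation'\]; w/from scipy.spatial.transform import Rotation as Ro; R=Ro.from_euler('xyz',f['rotation']).as_matrix(); w/" h.py
python3 - <<'E'
from h import *
im=cv2.imread('pics/top0.png')[180:300,270:470]
cv2.imwrite('pics/c0.png',cv2.resize(im,None,fx=4,fy=4,interpolation=cv2.INTER_CUBIC))
for n,u,v in(('rdog',286,259),('sdog',453,275),('sp',346,208),('rail',370,257),('bench',345,330),('black',600,160)): print(n,P('top0',u,v))
f=np.load('top0.npz')
E
```

```text
rdog [0.49143526 0.10574238 0.0643838 ]
sdog [ 0.45092282 -0.26468666  0.04128   ]
sp [ 0.60731486 -0.0302471   0.02991519]
rail [ 0.49351654 -0.07961694  0.05140599]
bench [ 0.33088351 -0.02355104 -0.00095322]
black [ 0.69715836 -0.58921437  0.08403234]
```

View pics/c0.png

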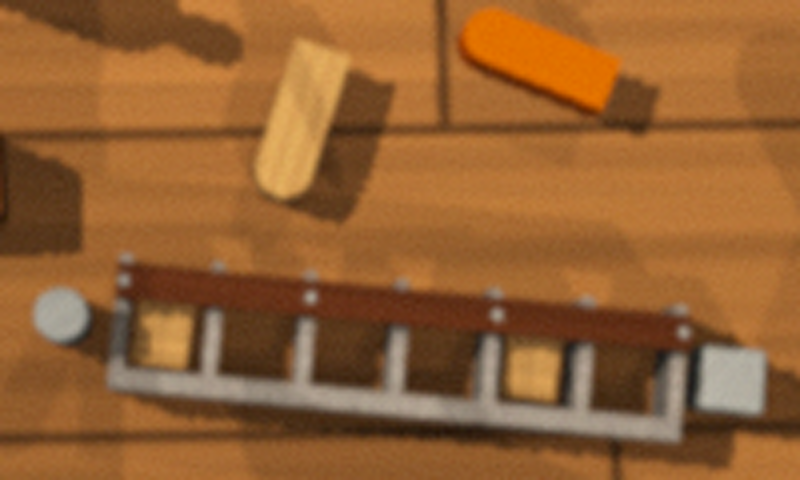

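View pics/side0.png

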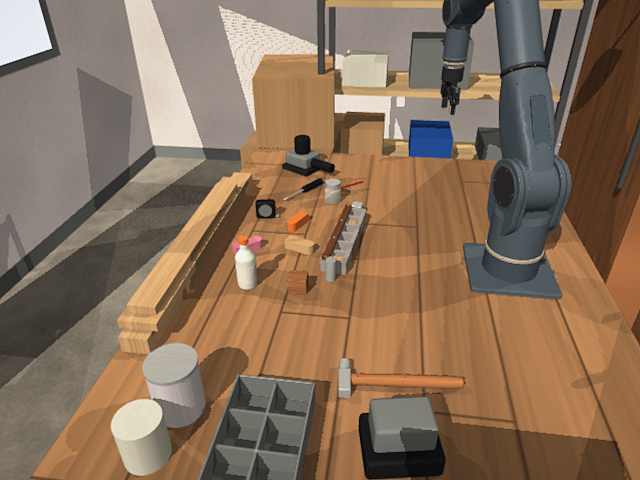

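The crop confirms it. The pale spacer's rounded nose is at crop (283,195) and its square end at (322,45). The stored blocks are in gap 1 (crop 165,335) and gap 5 (535,370). Counting from the round dog, gap 3 is empty, at crop (350,350), rack y = +26.

```bash
cat >> h.py <<'E'
def cloud(tag):
    f=np.load(f'{tag}.npz'); v,u=np.mgrid[:480,:640]; d=f['d']
    from scipy.spatial.transform import Rotation as Ro
    c=np.stack([(u-f['cx'])/f['fx']*d,(v-f['cy'])/f['fy']*d,d],-1)
    return c@Ro.from_euler('xyz',f['rotation']).as_matrix().T+f['eye'], f['p'].astype(int)
E
python3 - <<'E'
from h import *
c,p=cloud('top0')
def rect(m,n):
    q=(c[m][:,:2]*1000).astype(np.float32); (ct,s,a)=cv2.minAreaRect(q); print(n,len(q),np.round(ct,1),np.round(s,1),round(a,1),'mean',q.mean(0).round(1),'z',c[m][:,2].mean().round(4))
    w=q-q.mean(0); _,_,V=np.linalg.svd(w,full_matrices=False); print('  axis',V[0])
z=c[...,2]; v,u=np.mgrid[:480,:640]
rail=(abs(z-.0505)<.006)&(u>296)&(u<445)&(v>240)&(v<272)&(p[...,0]<130)&(p[...,0]-p[...,2]>35)
rect(rail,'rail')
sp=(abs(z-.030)<.005)&(u>330)&(u<362)&(v>185)&(v<233); rect(sp,'spacer')
rd=(abs(z-.065)<.006)&(u>275)&(u<296)&(v>248)&(v<270); rect(rd,'rdog')
sd=(abs(z-.040)<.006)&(u>444)&(u<464)&(v>262)&(v<288); rect(sd,'sdog')
E
```

```text
rail 1205 [496.2 -82. ] [319.7  20.2] 83.7 mean [495.6 -81.1] z 0.0502
  axis [0.1104557  0.99388105]
spacer 511 [604.  -26.9] [31.8 89.9] 70.6 mean [605.1 -27.1] z 0.0301
  axis [-0.94582945  0.3246639 ]
rdog 141 [493.6 108. ] [26.7 26.5] 0.1 mean [493.9 108. ] z 0.0648
  axis [ 0.5839368 -0.8117991]
sdog 258 [ 453.  -264.9] [36.  35.8] 86.6 mean [ 453.1 -264.5] z 0.04
  axis [-0.4151033 -0.9097743]
```

Rack yaw is -0.111 rad. The rail measures 320×20 mm at z = 0.050, and the dog position agrees (expected (0.494,0.107)). First I turn the tool to the rack's axes, shut the fingers and approach.

```bash
python3 -m handwheel '[[[0,0,0],6.5,-1],[[0,0,0],6.5,-1],[[0,0,0],6.5,-1],[[0,0,0],0,-1]]' 30
python3 -m handwheel '[[[2.5,-2.5,0],0,-1],[[2.5,-2.5,0],0,-1],[[2.5,-2.5,0],0,-1],[[2.5,-2.5,0],0,-1],[[2.5,-2.5,0],0,-1]]'
python3 -m handwheel '[[[2.5,-2.5,0],0,-1],[[2.5,-2.5,0],0,-1],[[2.5,-2.5,0],0,-1],[[2.5,-2.5,0],0,-1],[[0,-3.5,0],0,-1]]'
cat >> h.py <<'E'
def goto(x,y):
    "shift still to go, cm in tool axes, and the yaw error in deg"
    s=r.state(); a=s['tool_rot'][2]; d=np.array([x,y])-s['ee_pos'][:2]
    print('tool dx,dy cm',np.round([100*(d@[np.cos(a),np.sin(a)]),100*(d@[np.sin(a),-np.cos(a)])],2),'z',s['ee_pos'][2].round(4),'yaw',a.round(4),'rp',s['tool_rot'][:2].round(4),'F',s['wrist_force'].round(1),'t',round(s['clock'],2))
E
python3 -c "from h import *;goto(.5104,.0472)"
```

```text
clock: 0.43
ee_pos: [0.1532, -0.6571, 0.2308]
tool_rot: [-3.141, 0.0, -0.117]
wrist_force: [-0.7, 0.1, 0.6]
opening: 0.46
finger_force: 0.0
clock: 0.85
ee_pos: [0.2922, -0.5458, 0.2311]
tool_rot: [-3.141, 0.0, -0.107]
wrist_force: [-0.2, -0.3, -1.3]
opening: -0.001
finger_force: 0.0
clock: 1.27
ee_pos: [0.4105, -0.4231, 0.2307]
tool_rot: [3.141, -0.002, -0.104]
wrist_force: [0.8, 1.2, 0.4]
opening: 0.003
finger_force: 0.0
tool dx,dy cm [  5.06 -47.81] z 0.2307 yaw -0.1039 rp [ 3.1413e+00 -2.3000e-03] F [0.8 1.2 0.4] t 1.27
```

```bash
python3 -m handwheel '[[[0.5,-4,0],0,-1],[[0.5,-4,0],0,-1],[[0.5,-4,0],0,-1],[[0.5,-4,0],0,-1],[[0.5,-4,0],0,-1]]' >/dev/null
python3 -m handwheel '[[[0.5,-4,0],0,-1],[[0.5,-4,0],0,-1],[[0.5,-4,1],0,-1],[[0.5,-4,1],0,-1],[[0.5,-4,1],0,-1]]' >/dev/null
python3 -m handwheel '[[[0,-3,2],0,-1],[[0,-2,2],0,-1],[[0,0,2],0,-1],[[0,0,0],0,-1],[[0,0,0],0,-1]]'
python3 -c "from h import *;goto(.5104,.0472)"
```

```text
clock: 2.52
ee_pos: [0.5047, 0.0172, 0.1408]
tool_rot: [3.141, 0.002, -0.109]
wrist_force: [0.3, -0.6, 1.4]
opening: -0.001
finger_force: 0.0
tool dx,dy cm [ 0.24 -3.04] z 0.1408 yaw -0.1088 rp [3.1407e+00 2.3000e-03] F [ 0.3 -0.6  1.4] t 2.52
```

```bash
python3 -m handwheel '[[[0.2,-1.5,2],0,-1],[[0,-1.5,2],0,-1],[[0,0,2],0,-1],[[0,0,1.5],0,-1],[[0,0,0],0,-1]]' >/dev/null
python3 -m handwheel '[[[0,0,0.5],0,-1],[[0,0,0],0,-1],[[0,0,0],0,-1]]'
python3 -c "from h import *;goto(.5104,.0472);snap('wrist','w1')"
```

```text
clock: 3.18
ee_pos: [0.5115, 0.0466, 0.0624]
tool_rot: [-3.141, -0.002, -0.112]
wrist_force: [0.1, -0.4, 0.3]
opening: 0.001
finger_force: 0.0
tool dx,dy cm [-0.12 -0.04] z 0.0624 yaw -0.1122 rp [-3.1413e+00 -1.7000e-03] F [ 0.1 -0.4  0.3] t 3.18
```

View pics/w1.png

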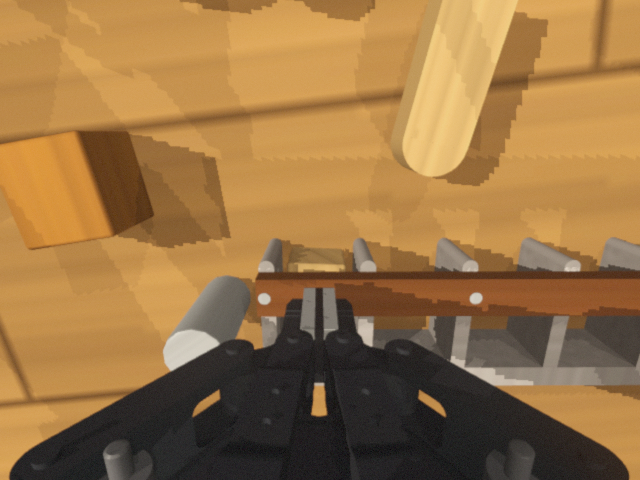

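The wrist view shows the shut fingertips at (318,295), above the rail and between the first gap's dividers (270 and 362). I descend gently until they touch.

```bash
python3 -m handwheel '[[[0,0,0.5],0,-1],[[0,0,0.3],0,-1],[[0,0,0],0,-1],[[0,0,0],0,-1]]'
python3 -m handwheel '[[[0,0,0.15],0,-1],[[0,0,0],0,-1],[[0,0,0],0,-1]]'
python3 -m handwheel '[[[0,0,0.15],0,-1],[[0,0,0],0,-1],[[0,0,0],0,-1]]'
```

```text
clock: 3.57
ee_pos: [0.5106, 0.0472, 0.0532]
tool_rot: [3.142, 0.0, -0.112]
wrist_force: [-0.7, -0.2, -0.1]
opening: -0.004
finger_force: 0.0
clock: 3.82
ee_pos: [0.5107, 0.0472, 0.0517]
tool_rot: [3.142, 0.0, -0.111]
wrist_force: [-0.6, -0.1, -0.3]
opening: 0.005
finger_force: 0.0
clock: 4.07
ee_pos: [0.5107, 0.0472, 0.0502]
tool_rot: [3.142, 0.0, -0.111]
wrist_force: [0.3, -0.4, -0.5]
opening: -0.003
finger_force: 0.0
```

```bash
python3 -m handwheel '[[[0,0,0.1],0,-1],[[0,0,0],0,-1],[[0,0,0],0,-1]]'
python3 -c "from h import *;goto(.4989,-.0562)"
```

```text
clock: 4.32
ee_pos: [0.5108, 0.0472, 0.0501]
tool_rot: [-3.141, -0.001, -0.112]
wrist_force: [-2.8, 0.5, 13.3]
opening: -0.002
finger_force: 6.4
tool dx,dy cm [-0.03 10.41] z 0.0501 yaw -0.1116 rp [-3.1414e+00 -5.0000e-04] F [-2.8  0.5 13.3] t 4.32
```

Contact is at 13 N over gap 1. I slide to gap 2, then gap 3.

```bash
python3 -m handwheel '[[[0,0.8,0],0,-1],[[0,0.8,0],0,-1],[[0,0.8,0],0,-1]]'
python3 -m handwheel '[[[0,0.9,0],0,-1],[[0,0.9,0],0,-1],[[0,0.9,0],0,-1],[[0,0,0],0,-1],[[0,0,0],0,-1]]'
```

```text
clock: 4.57
ee_pos: [0.5094, 0.0247, 0.0501]
tool_rot: [-3.139, -0.003, -0.11]
wrist_force: [0.4, 5.0, 8.4]
opening: 0.004
finger_force: 3.9
clock: 4.98
ee_pos: [0.5061, -0.0044, 0.0501]
tool_rot: [3.142, -0.002, -0.113]
wrist_force: [0.5, -3.5, 8.6]
opening: -0.0
finger_force: 4.5
```

```bash
python3 -m handwheel '[[[0,0.8,0],0,-1],[[0,0.9,0],0,-1],[[0,0.9,0],0,-1]]'
python3 -m handwheel '[[[0,0.9,0],0,-1],[[0,0.9,0],0,-1],[[0,0.8,0],0,-1],[[0,0,0],0,-1],[[0,0,0],0,-1]]'
python3 -c "from h import *;goto(.4989,-.0562)"
```

```text
clock: 5.23
ee_pos: [0.5036, -0.028, 0.0501]
tool_rot: [-3.14, -0.003, -0.11]
wrist_force: [0.5, 6.0, 8.9]
opening: -0.001
finger_force: 4.3
clock: 5.65
ee_pos: [0.5003, -0.056, 0.0501]
tool_rot: [3.141, -0.002, -0.113]
wrist_force: [0.7, -2.5, 8.9]
opening: -0.001
finger_force: 4.4
tool dx,dy cm [-0.14  0.04] z 0.0501 yaw -0.1125 rp [ 3.1415e+00 -2.5000e-03] F [ 0.7 -2.5  8.9] t 5.65
```

The rail run is done. Now I lift off and go to the spacer, with its side pads straddling it open, at the spacer's own yaw (-0.333).

```bash
python3 -m handwheel '[[[0,0,-2],0,-1],[[0,0,-3],0,-1],[[0,0,-3],0,-1],[[3,0,0],6.35,1],[[3,0,0],6.35,1]]'
python3 -m handwheel '[[[2,0,0],0,1],[[2,0,0],0,1],[[0,0,0],0,1],[[0,0,0],0,1],[[0,0,0],0,1]]'
python3 -c "from h import *;goto(.6077,-.0283)"
```

```text
clock: 6.07
ee_pos: [0.5594, -0.0648, 0.1319]
tool_rot: [-3.14, -0.003, -0.337]
wrist_force: [-0.1, -0.5, 0.1]
opening: 0.274
finger_force: 0.0
clock: 6.48
ee_pos: [0.5952, -0.078, 0.1289]
tool_rot: [3.141, 0.001, -0.333]
wrist_force: [-0.8, -0.0, 0.9]
opening: 0.975
finger_force: 0.0
tool dx,dy cm [-0.44 -5.11] z 0.1289 yaw -0.3331 rp [3.1414e+00 1.4000e-03] F [-0.8 -0.   0.9] t 6.48
```

```bash
python3 -m handwheel '[[[-0.2,-2.6,0],0,1],[[-0.2,-2.5,0],0,1],[[0,0,0],0,1],[[0,0,2],0,1],[[0,0,2],0,1]]' >/dev/null
python3 -m handwheel '[[[0,0,0],0,1],[[0,0,0],0,1],[[0,0,0],0,1]]'
python3 - <<'E'
from h import *
goto(.6077,-.0283); snap('wrist','w2')
E
```

```text
clock: 7.15
ee_pos: [0.609, -0.0288, 0.0902]
tool_rot: [-3.141, -0.0, -0.333]
wrist_force: [0.6, 0.0, -0.1]
opening: 0.999
finger_force: 0.0
tool dx,dy cm [-0.14 -0.  ] z 0.0902 yaw -0.3333 rp [-3.1414e+00 -3.0000e-04] F [ 0.6  0.  -0.1] t 7.15
```

View pics/w2.png

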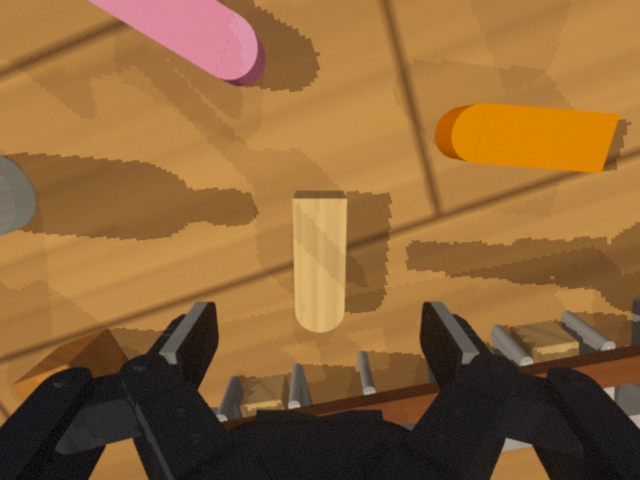

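The wrist view shows the spacer centred at column 320 between the pads (215 and 425) and aligned, its nose at (320,330). I descend to 10 mm and narrow the fingers to a loose cage.

```bash
python3 -m handwheel '[[[-0.1,0,2.5],0,1],[[0,0,2.5],0,1],[[0,0,2],0,1],[[0,0,1],0,1],[[0,0,0],0,1]]'
python3 -m handwheel '[[[0,0,0],0,0.1],[[0,0,0],0,0.1],[[0,0,0],0,0.1],[[0,0,0],0,0.1],[[0,0,0],0,0.1]]'
```

```text
clock: 7.62
ee_pos: [0.6073, -0.0284, 0.0081]
tool_rot: [3.141, 0.002, -0.333]
wrist_force: [0.0, -0.0, -0.2]
opening: 1.002
finger_force: 0.0
clock: 8.03
ee_pos: [0.6086, -0.0284, 0.0102]
tool_rot: [-3.141, -0.001, -0.333]
wrist_force: [-0.7, 0.3, -0.0]
opening: 0.551
finger_force: 0.0
```

```bash
python3 -m handwheel '[[[0,0.4,0],0,0.1],[[0,0.3,0],0,0.1],[[0.05,0.3,0],-1.6,0.1],[[0.05,0.3,0],-1.6,0.1],[[0.05,0.3,0],-1.6,0.1]]'
python3 -m handwheel '[[[0.05,0.3,0],-1.6,0.1],[[0.05,0.3,0],-1.6,0.1],[[0,0.3,0],-1.6,0.1],[[0,0.3,0],-1.6,0.1],[[0,0.3,0],-1.5,0.1]]'
python3 -m handwheel '[[[0,0.1,0],0,0.1],[[0,0,0],0,0.1],[[0,0,0],0,0.1]]'
python3 - <<'E'
from h import *
s=r.state(); d=s['ee_pos'][:2]-[.4733,-.0795]; print('rack',d@[.9939,-.1105],d@[.1105,.9939]); snap('wrist','w3')
E
```

```text
clock: 8.45
ee_pos: [0.6045, -0.0444, 0.0093]
tool_rot: [-3.142, -0.0, -0.246]
wrist_force: [0.2, 0.6, 0.7]
opening: 0.55
finger_force: 0.4
clock: 8.87
ee_pos: [0.6026, -0.0593, 0.0093]
tool_rot: [-3.142, 0.0, -0.109]
wrist_force: [-0.2, 0.2, -0.1]
opening: 0.547
finger_force: 0.4
clock: 9.12
ee_pos: [0.6024, -0.0602, 0.0092]
tool_rot: [3.142, 0.0, -0.112]
wrist_force: [-0.6, 0.1, -0.6]
opening: 0.549
finger_force: 0.0
rack 0.1262054528064489 0.03347690945433202
```

View pics/w3.png

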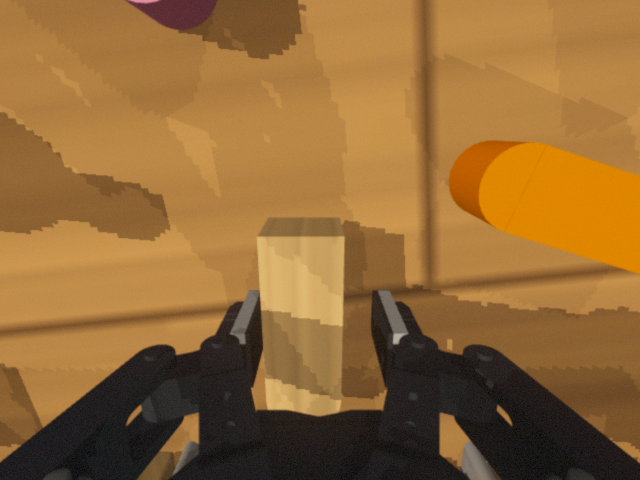

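The spacer lies against the left pad and is nearly parallel to the tool, its square end at (300,225). I open, lift clear, back off, shut the fingers and measure.

```bash
python3 -m handwheel '[[[0,-0.4,0],0,0.5],[[0,0,0],0,0.5],[[0,0,0],0,0.6],[[0,0,-2],0,0.6],[[0,0,-3],0,0.6]]' >/dev/null
python3 -m handwheel '[[[0,0,-4],0,0.6],[[3.7,0,-2],0,-1],[[3.7,0,0],0,-1],[[1,0.3,0],0,-1],[[0,0,0],0,-1]]' >/dev/null
python3 -m handwheel '[[[0,0,0],0,-1],[[0,0,0],0,-1]]'
cat >> h.py <<'E'
O=np.array([.4733,-.0795]); EX=np.array([.9939,-.1105]); EY=np.array([.1105,.9939])
def meas(cam,tag):
    "spacer's pose in rack axes (mm, rad) from depth"
    snap(cam,tag); c,p=cloud(tag); q=(c[...,:2]-O); x=q@EX; y=q@EY
    m=(abs(c[...,2]-.030)<.004)&(x>.04)&(x<.19)&(y>-.03)&(y<.11)&(p[...,1]>1.25*p[...,2])&(p[...,1]>.6*p[...,0])
    a=np.stack([x[m],y[m]],1)*1000; _,_,V=np.linalg.svd(a-a.mean(0),full_matrices=False); v=V[0]*np.sign(V[0][0])
    s=(a-a.mean(0))@v
    print(cam,len(a),'rect',[np.round(k,1) for k in cv2.minAreaRect(a.astype(np.float32))],'x',np.percentile(a[:,0],[.5,99.5]).round(1),'yaw',np.arctan2(v[1],v[0]).round(3))
E
python3 - <<'E'
from h import *
meas('wrist','w4'); meas('top','t4'); s=r.state()['ee_pos'][:2]-O; print('tcp rack',s@EX,s@EY)
a=cv2.imread('pics/w4.png'); b=cv2.resize(cv2.imread('pics/t4.png')[170:300,270:470],(640,416)); cv2.imwrite('pics/m4.png',cv2.resize(np.vstack([a[:,:],b]),(428,600)))
E
```

```text
clock: 10.17
ee_pos: [0.6844, -0.068, 0.1185]
tool_rot: [3.142, 0.002, -0.111]
wrist_force: [-0.9, 0.1, -0.4]
opening: 0.001
finger_force: 0.0
wrist 422 rect [array([132.2,   5.1]), array([101.7,  89.5]), np.float64(10.7)] x [ 74.8 189.6] yaw -0.571
top 475 rect [array([121.9,  40.4]), array([89.7, 32.1]), np.float64(0.0)] x [ 77.8 165.8] yaw 0.001
tcp rack 0.20875216437071836 0.03480402792581861
```

View pics/m4.png

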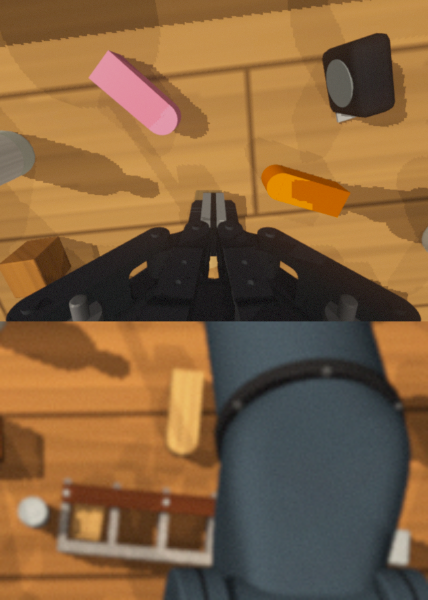

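The top view (lower half) shows the spacer parallel to the rack. Its centre is at rack (121.9, 40.4) mm with yaw 0.00, so it is 14.4 mm short of the gap-3 centre line at 26. I'll repeat the caged sideways push.

```bash
python3 -m handwheel '[[[-3,-0.5,0],0,1],[[-3,0,0],0,1],[[-2.3,0,0],0,1],[[0,0,0],0,1],[[0,0,0],0,1]]' >/dev/null
python3 -m handwheel '[[[0,0,0],0,1],[[0,0,3],0,1],[[0,0,3],0,1],[[0,0,3],0,1],[[0,0,1.8],0,1]]'
python3 -m handwheel '[[[0,0,0],0,0.1],[[0,0,0],0,0.1],[[0,0,0],0,0.1],[[0,0,0],0,0.1],[[0,0,0],0,0.1]]'
python3 -c "
from h import *
s=r.state()['ee_pos'][:2]-O; print('tcp rack',s@EX,s@EY)"
```

```text
clock: 11.1
ee_pos: [0.6037, -0.054, 0.0082]
tool_rot: [-3.142, 0.002, -0.111]
wrist_force: [-0.7, 0.0, -0.1]
opening: 1.002
finger_force: 0.0
clock: 11.52
ee_pos: [0.605, -0.0542, 0.0126]
tool_rot: [-3.141, -0.003, -0.112]
wrist_force: [-0.3, 0.9, -0.3]
opening: 0.552
finger_force: 0.0
tcp rack 0.12806800364090026 0.039697199261225155
```

```bash
python3 -m handwheel '[[[0,0.5,0.2],0,0.1],[[0,0.4,0],0,0.1],[[0,0.4,0],0,0.1],[[0,0.4,0],0,0.1],[[0,0.37,0],0,0.1]]'
python3 -m handwheel '[[[0,0,0],0,0.1],[[0,0,0],0,0.1],[[0,-0.4,0],0,0.5],[[0,0,0],0,0.6],[[0,0,-2],0,0.6]]' 
python3 -m handwheel '[[[0,0,-3],0,0.6],[[0,0,-4],0,0.6],[[3.7,0,-1],0,-1],[[3.7,0,0],0,-1],[[1,0.3,0],0,-1]]' >/dev/null
python3 -m handwheel '[[[0,0,0],0,-1],[[0,0,0],0,-1]]'
python3 - <<'E'
from h import *
meas('top','t5'); meas('side','s5'); s=r.state()['ee_pos'][:2]-O; print('tcp rack',s@EX,s@EY)
a=cv2.imread('pics/t5.png')[170:300,270:470]; b=cv2.imread('pics/s5.png')[180:310,220:420]
cv2.imwrite('pics/m5.png',cv2.resize(np.vstack([a,b]),(462,600)))
E
```

```text
clock: 11.93
ee_pos: [0.6015, -0.0753, 0.0092]
tool_rot: [3.142, -0.0, -0.112]
wrist_force: [0.2, 1.1, 0.2]
opening: 0.549
finger_force: 0.4
clock: 12.35
ee_pos: [0.5999, -0.0696, 0.0263]
tool_rot: [-3.141, 0.005, -0.11]
wrist_force: [-1.0, 0.3, 0.5]
opening: 0.797
finger_force: 0.0
clock: 12.93
ee_pos: [0.6847, -0.0827, 0.1084]
tool_rot: [-3.142, 0.001, -0.111]
wrist_force: [-0.4, 1.0, -0.8]
opening: 0.087
finger_force: 0.0
top 491 rect [array([121.3,  24.9]), array([32.3, 89.5]), np.float64(90.0)] x [ 77.9 165.6] yaw -0.015
side 113 rect [array([118.4,  29.3]), array([88.7, 37.5]), np.float64(4.9)] x [ 74.3 162. ] yaw -0.003
tcp rack 0.20956316969840033 0.020236288611885585
```

View pics/m5.png

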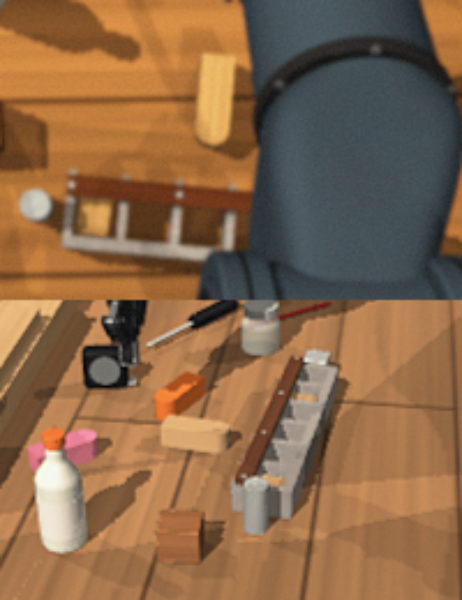

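The spacer sits at rack (121.5, 25) mm with yaw about 0, square to gap 3 and with about 5 mm of clearance each side. Now I lower the shut fingers behind the square end and push.

```bash
python3 -m handwheel '[[[0,-0.5,3],0,-1],[[0,0,3],0,-1],[[0,0,2.5],0,-1],[[0,0,1],0,-1],[[0,0,0],0,-1]]'
python3 -m handwheel '[[[-1.5,0,0],0,-1],[[-0.8,0,0],0,-1],[[-0.4,0,0],0,-1],[[-0.4,0,0],0,-1],[[-0.4,0,0],0,-1]]'
python3 -m handwheel '[[[-0.5,0,0],0,-1],[[-0.5,0,0],0,-1],[[-0.5,0,0],0,-1],[[-0.5,0,0],0,-1],[[0,0,0],0,-1]]'
python3 - <<'E'
from h import *
meas('top','t6'); s=r.state()['ee_pos'][:2]-O; print('tcp rack',s@EX,s@EY)
E
```

```text
clock: 13.45
ee_pos: [0.6831, -0.0776, 0.0116]
tool_rot: [3.141, 0.005, -0.111]
wrist_force: [-0.3, 0.6, 0.2]
opening: 0.0
finger_force: 0.0
clock: 13.87
ee_pos: [0.6514, -0.0742, 0.0152]
tool_rot: [-3.141, -0.002, -0.112]
wrist_force: [1.2, -0.7, -0.7]
opening: -0.003
finger_force: 0.0
clock: 14.28
ee_pos: [0.6298, -0.0719, 0.014]
tool_rot: [3.141, 0.001, -0.112]
wrist_force: [0.4, 0.0, 0.5]
opening: 0.003
finger_force: 0.0
top 415 rect [array([99.9, 25.2]), array([89.4, 31.9]), np.float64(0.1)] x [ 55.9 141.4] yaw 0.111
tcp rack 0.15519927054506316 0.02491386434754409
```

The spacer is tracking straight: ry 25.2, yaw 0, nose at rx 55. About 8 cm remain.

```bash
python3 -m handwheel '[[[-0.5,0,0],0,-1],[[-0.5,0,0],0,-1],[[-0.5,0,0],0,-1],[[-0.5,0,0],0,-1],[[-0.5,0,0],0,-1]]'
python3 -m handwheel '[[[-0.5,0,0],0,-1],[[-0.5,0,0],0,-1],[[-0.5,0,0],0,-1],[[-0.5,0,0],0,-1],[[0,0,0],0,-1]]'
python3 - <<'E'
from h import *
s=r.state()['ee_pos'][:2]-O; print('tcp rack',s@EX,s@EY); snap('side','s7'); snap('top','t7')
a=cv2.imread('pics/t7.png')[170:300,270:470]; b=cv2.imread('pics/s7.png')[180:310,220:420]
cv2.imwrite('pics/m7.png',cv2.resize(np.vstack([a,b]),(462,600)))
E
```

```text
clock: 14.75
ee_pos: [0.6054, -0.0691, 0.014]
tool_rot: [-3.142, 0.0, -0.112]
wrist_force: [0.2, 0.0, -0.8]
opening: -0.002
finger_force: 0.2
clock: 15.17
ee_pos: [0.5851, -0.0668, 0.0141]
tool_rot: [3.141, 0.001, -0.112]
wrist_force: [0.3, 0.1, 0.7]
opening: -0.004
finger_force: 0.0
tcp rack 0.1096783275496498 0.024922322603213896
```

View pics/m7.png

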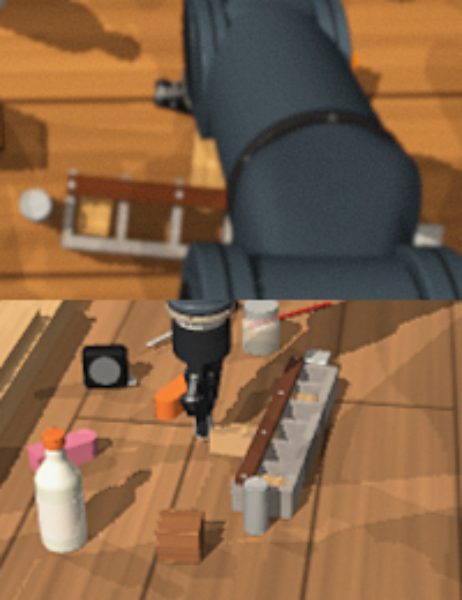

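The nose is entering the third gap (top crop (205,180), between the 2nd/3rd-gap divider and the next), and nothing else has been disturbed. I continue, gently at the end.

```bash
python3 -m handwheel '[[[-0.5,0,0],0,-1],[[-0.5,0,0],0,-1],[[-0.5,0,0],0,-1],[[-0.5,0,0],0,-1],[[-0.5,0,0],0,-1]]'
python3 -m handwheel '[[[-0.3,0,0],0,-1],[[-0.2,0,0],0,-1],[[-0.2,0,0],0,-1],[[0,0,0],0,-1],[[0,0,0],0,-1]]'
python3 -m handwheel '[[[-0.1,0,0],0,-1],[[0,0,0],0,-1],[[0,0,0],0,-1]]'
python3 -m handwheel '[[[-0.1,0,0],0,-1],[[0,0,0],0,-1],[[0,0,0],0,-1]]'
python3 - <<'E'
from h import *
s=r.state()['ee_pos'][:2]-O; print('tcp rack',s@EX,s@EY)
E
```

```text
clock: 15.68
ee_pos: [0.5608, -0.0641, 0.0141]
tool_rot: [-3.142, 0.0, -0.112]
wrist_force: [0.2, -0.1, 0.3]
opening: 0.0
finger_force: 0.2
clock: 16.1
ee_pos: [0.5545, -0.0634, 0.0141]
tool_rot: [3.142, 0.0, -0.112]
wrist_force: [-0.8, 0.6, -1.0]
opening: 0.001
finger_force: 0.0
clock: 16.35
ee_pos: [0.5535, -0.0632, 0.0141]
tool_rot: [-3.142, 0.0, -0.112]
wrist_force: [0.5, 0.1, -0.2]
opening: 0.0
finger_force: 0.0
clock: 16.6
ee_pos: [0.5524, -0.0631, 0.0141]
tool_rot: [-3.142, 0.0, -0.112]
wrist_force: [-0.7, -0.3, 0.3]
opening: -0.001
finger_force: 0.0
tcp rack 0.07683668894635291 0.025019888241440826
```

```bash
python3 -m handwheel '[[[-0.1,0,0],0,-1],[[0,0,0],0,-1],[[0,0,0],0,-1]]'
python3 -m handwheel '[[[-0.1,0,0],0,-1],[[0,0,0],0,-1],[[0,0,0],0,-1]]'
```

```text
clock: 16.85
ee_pos: [0.5514, -0.063, 0.0141]
tool_rot: [3.142, 0.0, -0.112]
wrist_force: [-0.3, 0.0, 0.3]
opening: 0.002
finger_force: 0.0
clock: 17.1
ee_pos: [0.5505, -0.0629, 0.0141]
tool_rot: [-3.142, 0.0, -0.112]
wrist_force: [-1.0, -1.0, 0.7]
opening: -0.005
finger_force: 0.1
```

```bash
python3 -m handwheel '[[[-0.1,0,0],0,-1],[[0,0,0],0,-1],[[0,0,0],0,-1]]'
python3 -m handwheel '[[[-0.05,0,0],0,-1],[[0,0,0],0,-1],[[0,0,0],0,-1]]'
```

```text
clock: 17.35
ee_pos: [0.5504, -0.0628, 0.0144]
tool_rot: [-3.141, -0.002, -0.112]
wrist_force: [3.6, -0.2, -0.1]
opening: -0.005
finger_force: 2.0
clock: 17.6
ee_pos: [0.5504, -0.0628, 0.0145]
tool_rot: [-3.141, -0.003, -0.112]
wrist_force: [6.1, -0.6, -1.1]
opening: -0.003
finger_force: 2.7
```

The position has stalled while the force rises to 6 N, so the nose is home. I back off, lift away and check.

```bash
python3 -m handwheel '[[[0.3,0,0],0,-1],[[1,0,0],0,-1],[[2,0,0],0,-1],[[1,0,-2],0,-1],[[0,0,-3],0,-1]]' >/dev/null
python3 -m handwheel '[[[0,0,-3],0,-1],[[0,0,-3],0,-1],[[0,4,-1],0,-1],[[0,4,0],0,-1],[[0,4,0],0,-1]]' >/dev/null
python3 -m handwheel '[[[0,4,0],0,-1],[[0,4,0],0,-1],[[0,4,0],0,-1],[[0,4,0],0,-1],[[0,4,0],0,-1]]' >/dev/null
python3 -m handwheel '[[[0,4,0],0,-1],[[0,3,0],0,-1],[[0,0,0],0,-1],[[0,0,0],0,-1]]'
python3 - <<'E'
from h import *
snap('top','t9'); c,p=cloud('top9' if 0 else 't9'); q=c[...,:2]-O; x=q@EX; y=q@EY
m=(abs(c[...,2]-.03)<.004)&(x>.034)&(x<.12)&(abs(y-.026)<.03); print('out part x',np.percentile(x[m],[1,99]),'y',np.percentile(y[m],[1,99]),m.sum())
cv2.imwrite('pics/m9.png',cv2.resize(cv2.imread('pics/t9.png')[120:300,240:480],(800,600),interpolation=cv2.INTER_CUBIC))
E
```

```text
clock: 19.18
ee_pos: [0.5461, -0.4571, 0.133]
tool_rot: [-3.141, 0.003, -0.116]
wrist_force: [1.1, 0.0, 0.1]
opening: 0.003
finger_force: 0.0
out part x [0.03524296 0.06411762] y [0.00943008 0.04080878] 173
```

View pics/m9.png

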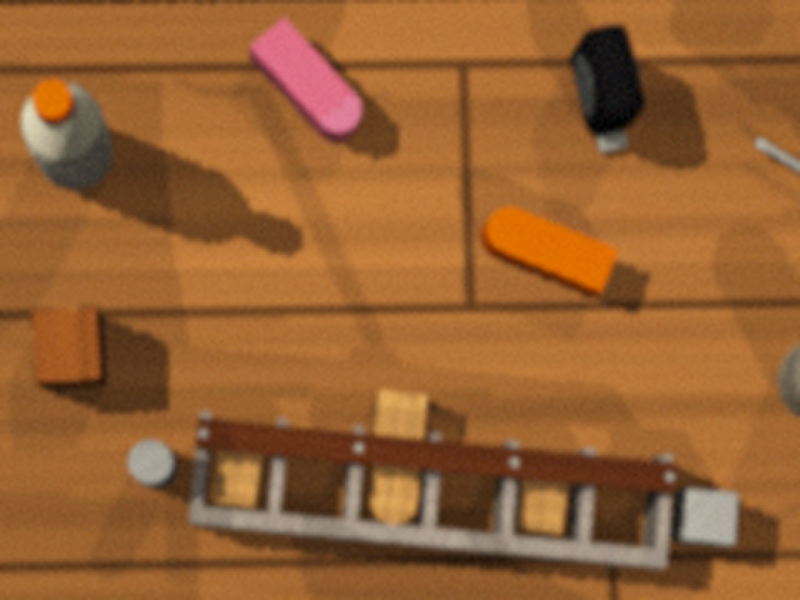

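The spacer is in gap 3: its nose touches the back board at (395,523), and its square end stands out at rx ≈ 65 mm, which matches the 26 mm given. Everything else is where it was, so I hand in.

```bash
python3 -c "from h import *; print(workorder.job_done())"
```

```text
the job is handed in; nothing more can be done
None
```

The job is handed in: the fingertip touched the rail over gaps 1, 2 and 3 in order, and the spacer is home nose-first in gap 3, with the stored spacers and nearby items undisturbed in the last top view.

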